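# Set the sieve rest's sliding leg and shut its cam lever

### The job

On the adjustable sieve rest, with its cam lever still open, force the sliding leg out of its snap catch and draw it along the bar until its upright plate stands right over the steel marker strip. Hold it there against its spring while you swing the lever fully shut by squeezing it towards the thumb fin, and finish still holding: plate over the strip, lever shut, fin and lever pinched together between the fingers, nothing let go. Leave the other things on the shelf where they are.

Things in the scene. Friction and masses are not known exactly. Their poses are not given: they have to be found in the camera images.
- stand: adjustable sieve rest, fixed to the shelf: an aluminium bar 16 mm wide, top 28 mm above the shelf. Origin on the shelf under the bar, where the sliding leg's plate stands when parked; +x runs along the bar in the direction the leg is drawn out, z up. A fixed end plate (120 mm wide, 80 mm high) stands at x = -95 mm; the bar ends in a foot at x = +189 mm.
- leg (a joint): how far the sliding leg is drawn out along the stand's +x, in m: 0 parked (snapped in), 0.145 the stop. A sprung catch holds it at 0: about 16 N along the bar frees it, and it is clear of the catch 15 mm out. After that a spring in the bar draws it back with 3 to 6 N, so it runs home if not held. With the lever shut the cam clamps it.
- leg_top (a point): middle of the top edge of the sliding leg's upright steel plate, 80 mm above the shelf. The plate is 8 mm thick along the stand's x, 120 mm wide, and its back faces the stand's -x. Behind it stand the fin and the lever on a flat saddle (top 35 mm above the shelf, 44 mm wide, 72 mm long). Fingers behind the plate, outside fin and lever, can push it by its back. Axes as the stand's.
- fin_mid (a point): point on the outer face of the fixed thumb fin on the sliding leg: an upright steel sheet along the bar, 4 mm thick, from 4 to 66 mm behind the plate's mid-plane and 35 to 78 mm above the shelf. Its outer face is 9 mm to the stand's -y side of the bar's mid-plane. The point is at its mid-length, 60 mm up.
- lever_tip (a point): tip of the cam lever's blade, on its outer face, 60 mm up. The blade, on the +y side of the fin, is a sheet 54 x 4 mm, 41 to 79 mm above the shelf, hinged at its rear end; the tip points to the plate and stands out to +y when open. Shut, it is parallel to the fin, tip 8 mm behind the plate's mid-plane, outer face 9 mm to +y of the bar's mid-plane (18 mm over fin and blade, 10 mm gap).
- lever_hinge (a point): the lever's upright hinge axis, 62 mm behind the plate's mid-plane and 15 mm to the stand's +y side of the bar's mid-plane, at 60 mm above the shelf.
- lever (a joint): lever angle in rad: 0 fully shut (parallel to the fin), growing as its tip swings out to the stand's +y; starts 0.40 to 0.50. It stays where it is left; about 2.5 N at the tip moves it, about 5 N in the second half of its swing, where its cam bites on the bar and may nudge the leg outwards by 1 to 3 mm.
- mark: the length mark: a flat steel strip 5 mm wide, 180 mm long, 3 mm high, lying on the shelf square across under the bar, its ends showing 30 mm beyond the leg's plate on both sides. Origin at its middle; x along the bar as the stand's. It does not move during the job.
- lunch_tin: closed round steel lunch tin, 114 mm across, 113 mm high plus a wire bail to 131 mm; origin at the centre of its underside. Bystander: leave it alone.
- pickle_jar: closed white ceramic pickle jar, 104 mm across, 138 mm high; origin at the centre of its underside. Bystander.
- mug: red plastic mug, 80 mm across, 95 mm high; origin at the centre of its underside. Bystander.
- scoop: wooden scoop lying flat, 160 mm long, 56 mm wide, 26 mm high; origin near its middle, on the underside. Bystander.
- bowl: open steel bowl, 110 mm across, 50 mm high; origin at the centre of its underside. Bystander.
- spice_can: closed steel can, 64 mm across, 100 mm high; origin at the centre of its underside. Bystander.
- grinding_roller: stone roller lying on the grinding slab, 54 mm thick, 200 mm long; origin under its middle. Bystander.

How it is judged:
By the outcome, as a careful person would: the job done as asked, in the order asked, and still so for the second after the job is handed in, while the arm keeps its last pose, push and grip.
It also fails if it takes over 38 s, if anything falls off the work surface, if the arm or the gripper's body presses on something with over 40 N, if the wrist force passes 120 N, or if a joint passes its speed limit or range.

### The arm

A 7-joint arm with a two-finger parallel gripper is mounted at the origin on the work surface. World frame = base frame: x ahead of the robot, y to its left, z up, the work surface at z = 0. Lengths are in m, angles in rad, forces in N, time in s.
With the tool pointing down it reaches from about 0.425 to 0.825 m from the base axis. Payload 3.6 kg.
Tool frame: the origin (TCP) lies midway between the tips of the shut fingers; the grasp point (between the pads) lies 19 mm behind it; z points along the fingers, y is the direction in which the jaws open and shut (so a half turn about z gives the same grasp; the last joint's range is limited). The gripper opens to 85 mm and grips with 20 to 120 N. Pads are 22 mm wide; open, the fingers measure 114 mm over their backs; the gripper's body (76 mm by 85 mm) begins 54 mm behind the grasp point. The pads swing forward as they close: fully open they stand 13 mm farther back than shut.
Start: joints at [-1.157, 0.615, -0.013, 1.423, 0.008, 1.103, -0.04], TCP at [0.277, 0.588, 0.231] pointing down, gripper open.
Joint ranges: [-3.12, 3.12], [-0.3, 2.06], [-1.34, 1.32], [0.26, 2.42], [-1.36, 4.5], [0.01, 1.98], [-2.84, 2.84]. Speed limits (rad/s): [2.79, 2.79, 3.14, 3.14, 3.14, 3.14, 3.14].

### API

Orientations are given as a 3x3 rotation matrix whose columns are the frame's x, y, z axes.
In Python, from cell import manip gives the robot as it stands.
- The arm moves only by the tool servo_tool, never from a script. Its argument "steps" is a list of rows, each a list of 7 numbers: the turn, a rotation vector about the tool's x, y, z in degrees, then the shift along the tool's x, y, z in cm, then the opening, from 0 (shut) to 1 (fully open). In form: [[wx, wy, wz, x, y, z, fingers], ...]. A call has 1 to 12 rows; each row is the pose to reach, as a shift and turn from the pose measured when the call began, along the tool's axes at that moment; what a row does not reach only later rows make up. A row lasts 1/12 s, in which the tool goes at most 41.7 mm and 7.16 degrees, less where a joint would pass 70% of its speed; a pose out of reach is approached as far as the arm can. A call with a gripper value outside its range is refused whole. The fingers move at their own pace and stop on an object; "newtons" is the grip in N (left out, the last holds). Time passes only in rows, so rows that repeat a pose let the fingers close. It gives the time, the measured TCP pose, the force and the opening at its end, in the units of the state.
- manip.sense(): the state, without advancing time (a new reading comes with each control period).
- manip.capture(name): name is "scene" or "top" or "wrist"; returns the picture (420x560x3 uint8, red, green, blue); there is no depth.
- manip.get_calibration(name): a dict with "fx", "fy", "cx", "cy" (pixels), "R" (3x3) and "t" (3): a world point X has camera coordinates R X + t. Camera axes: x right, y down, z forward; pixel columns grow to the right and rows downward; lengths in m; the calibration is good to about 2 mm. A picture is of the moment at which its call begins: read the wrist's pose just before it. get_calibration takes no time and is no camera call; for the wrist camera it gives the pose at the moment of the call.
- manip.hand_in(): hands the job in, once; it reports no verdict.
Trained networks look in the newest picture that a camera, given by its name, has taken for a name from the list of things; names that differ only in an ending like _2 or _b are one class to them, and where a whole thing is asked for, a point or a joint stands for the part that bears it (a point fixed in the world has none). Each returns a list of dicts, best first, with "p" (0 to 1); they miss things now and then, are a little off and sometimes report something else, mostly with a low value. They report only what shows in the picture. A call takes as long as a camera call.
- manip.search_frame(thing, camera): "point" ([column, row] as shares, 0 to 1, of the picture: columns of its width, rows of its height, amid what is visible of it).
- manip.cut_out(thing, camera): "mask" (420x560 bool, what is visible of it) and "point" ([column, row] as shares, 0 to 1, of the picture: columns of its width, rows of its height, amid what is visible of it).
- manip.pinpoint(thing, camera): "point" ([column, row] as shares, 0 to 1, of the picture: columns of its width, rows of its height: a listed point, or the origin of a listed thing).
The state is a dict: "time": time; "joint_positions": joint angles; "dq": joint speeds; "joint_torque": joint torques, N m; "position": TCP position; "eef_rot": TCP orientation; "wrist_force": force on the tool from outside, world axes, zero at the start; "torque": the same for the moment, N m; "finger_gap": finger opening in m.
Only numpy, scipy, OpenCV 4.12 (cv2) and the standard library are available. Lean on these libraries where they do the work, as an engineer would, in place of code of your own. Each camera call takes 0.05 s, during which the arm holds its last target.

## Working session

There is one attempt and no reset: what is moved stays moved. The work goes in short steps, Python scripts to look and compute and a tool call to move; the robot and the scene stay as the last step left them, time stands still between calls to the robot, and variables do not carry over. Pictures are saved under pics/ and viewed, and the job is handed in when it is done.

Besides the shell and the picture viewer there is one more tool, called after ">>>" by a JSON object that holds its "op" and its "data". servo_tool: Moves the arm, as the interface text tells. Its arguments: {"type":"object","properties":{"steps":{"type":"array","items":{"type":"array","items":{"type":"number"}}},"newtons":{"type":"number"}},"required":["steps"]}

```bash
mkdir -p pics; ls; cat > h.py <<'E'
import numpy as np,cv2
from cell import manip
def cal(n):
    c=manip.get_calibration(n); K=np.array([[c['fx'],0,c['cx']],[0,c['fy'],c['cy']],[0,0,1]]); return K,np.array(c['R']),np.array(c['t'])
def ray(n,px,c=None):
    K,R,t=c or cal(n); d=R.T@np.linalg.inv(K)@np.array([px[0],px[1],1]); return -R.T@t,d
def atz(n,px,z,c=None):
    o,d=ray(n,px,c); return o+d*(z-o[2])/d[2]
def proj(n,X,c=None):
    K,R,t=c or cal(n); p=K@(R@np.array(X)+t); return p[:2]/p[2]
def shot(n,f):
    im=manip.capture(n); cv2.imwrite('pics/'+f,im[:,:,::-1]); return im
def px(p): return np.array(p)*[560,420]
E
python3 - <<'E'
from h import *
s=manip.sense();print(s['time'],s['position'],s['eef_rot'],s['finger_gap'])
for n in ('scene','top','wrist'):
    shot(n,n+'0.png')
for n in ('top','scene'):
    for th in ('leg_top','fin_mid','lever_tip','lever_hinge','mark','stand'):
        r=manip.pinpoint(th,n)
        print(n,th,[(px(d['point']).round(1),round(d['p'],2)) for d in r[:2]])
E
```

```text
pics
0.0 [0.2769794  0.58717905 0.23015365] [[-9.04441137e-01  4.26597136e-01 -1.05514024e-03]
 [ 4.26598440e-01  9.04438137e-01 -2.32979981e-03]
 [-3.95768504e-05 -2.55728797e-03 -9.99996729e-01]] 0.08534429312227731
top leg_top [(array([312.4, 219.3]), 0.74)]
top fin_mid [(array([327. , 215.2]), 0.59)]
top lever_tip [(array([132.7, 167.7]), 0.7), (array([320.3, 237.5]), 0.5)]
top lever_hinge [(array([337.7, 226.6]), 0.63)]
top mark [(array([277.9, 234.1]), 0.47)]
top stand [(array([310.7, 225.6]), 0.66)]
scene leg_top [(array([277.1, 180. ]), 0.79)]
scene fin_mid [(array([261.5, 184. ]), 0.92)]
scene lever_tip [(array([281.4, 178.9]), 0.73)]
scene lever_hinge [(array([258.9, 178.5]), 0.51)]
scene mark [(array([304.9, 219.9]), 0.45)]
scene stand [(array([274.1, 203.5]), 0.58)]
```

View pics/top0.png

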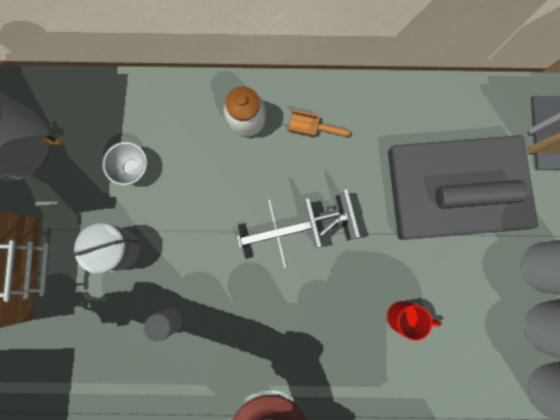

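View pics/scene0.png

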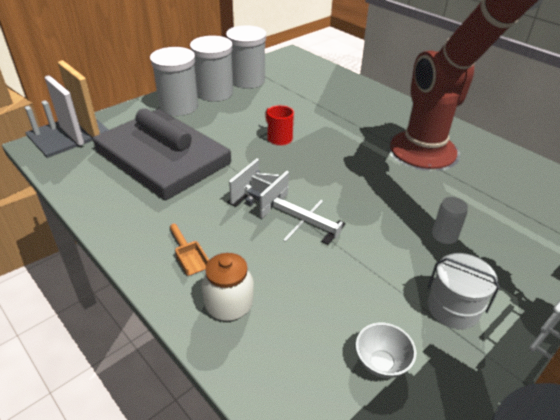

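```bash
python3 - <<'E'
from h import *
T=lambda p,z:atz('top',p,z).round(4)
print('leg_top',T((312.4,219.3),.08)); print('fin',T((327,215.2),.06)); print('tip',T((320.3,237.5),.06)); print('hinge',T((337.7,226.6),.06)); print('mark',T((277.9,234.1),.003)); print('stand',T((310.7,225.6),0))
print(manip.sense()['time'])
from h import *
def tri(a,b):
    o1,d1=ray('top',a);o2,d2=ray('scene',b)
    A=np.c_[d1,-d2];s=np.linalg.lstsq(A,o2-o1,rcond=None)[0]
    p,q=o1+d1*s[0],o2+d2*s[1];return ((p+q)/2).round(4),np.linalg.norm(p-q).round(4)
print(tri((312.4,219.3),(277.1,180)),tri((327,215.2),(261.5,184)),tri((320.3,237.5),(281.4,178.9)),tri((337.7,226.6),(258.9,178.5)),tri((277.9,234.1),(304.9,219.9)))
im=cv2.imread('pics/top0.png');cv2.imwrite('pics/top0z.png',cv2.resize(im[150:300,220:420],None,fx=4,fy=4,interpolation=cv2.INTER_CUBIC))
im=cv2.imread('pics/scene0.png');cv2.imwrite('pics/scene0z.png',cv2.resize(im[120:270,180:380],None,fx=4,fy=4,interpolation=cv2.INTER_CUBIC))
E
```

```text
leg_top [ 0.5245 -0.0967  0.08  ]
fin [ 0.5371 -0.1339  0.06  ]
tip [ 0.4825 -0.1176  0.06  ]
hinge [ 0.5096 -0.1599  0.06  ]
mark [ 0.4931 -0.014   0.003 ]
stand [ 0.5164 -0.0986  0.    ]
0.75
(array([ 0.5203, -0.0925,  0.0937]), np.float64(0.0083)) (array([ 0.5351, -0.1317,  0.0649]), np.float64(0.0042)) (array([ 0.481 , -0.1158,  0.0631]), np.float64(0.0039)) (array([ 0.5119, -0.1628,  0.0516]), np.float64(0.0046)) (array([ 0.4923, -0.0126, -0.0023]), np.float64(0.0036))
```

View pics/top0z.png

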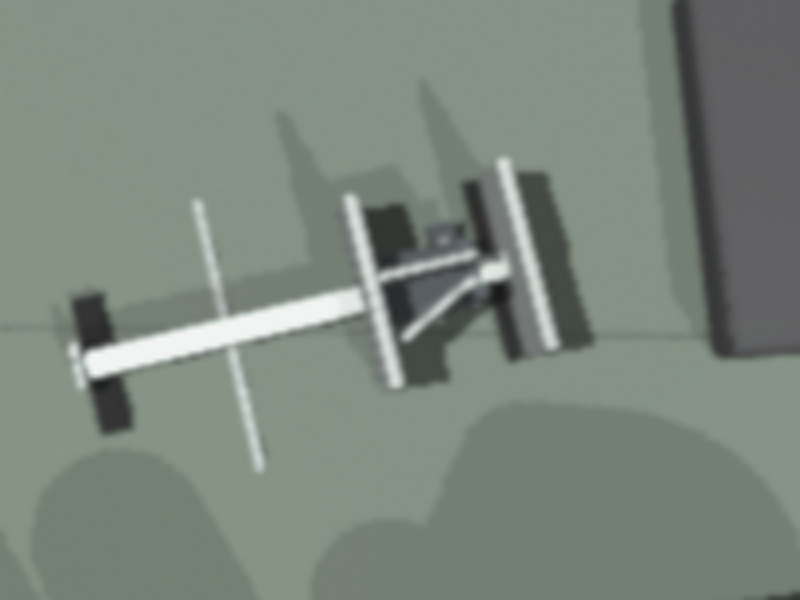

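View pics/scene0z.png

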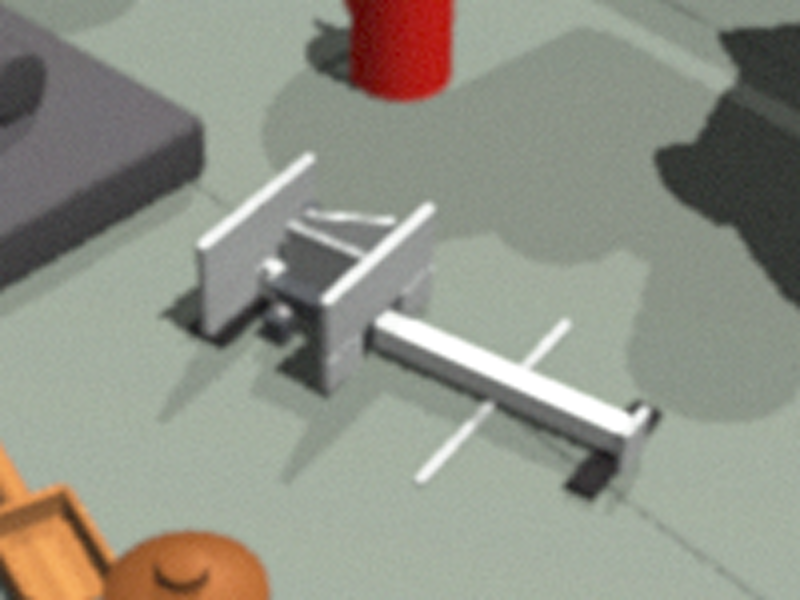

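```bash
python3 - <<'E'
from h import *
Z=lambda p,z:atz('top',(p[0]/4+220-.4,p[1]/4+150-.4),z)
P=[Z((350,197),.08),Z((397,385),.08)];E=[Z((504,160),.08),Z((551,348),.08)];M=[Z((199,202),.003),Z((260,469),.003)]
for n,a in (('plate',P),('end',E),('mark',M)):
    d=a[1]-a[0];print(n,((a[0]+a[1])/2).round(4),np.linalg.norm(d).round(4),np.degrees(np.arctan2(d[1],d[0])).round(2))
b=Z((88,367),.028);print('barend',b.round(4))
pm=sum(P)/2;em=sum(E)/2;mm=sum(M)/2
for a in (em,):
    d=b-a;print('dir end->foot',np.degrees(np.arctan2(d[1],d[0])),np.linalg.norm(d[:2]))
d=pm-em;print(np.degrees(np.arctan2(d[1],d[0])),np.linalg.norm(d[:2]))
print('tip',Z((405,339),.079),'hinge',Z((474,280),.079),'fin ends',Z((380,276),.078),Z((476,253),.078))
print(np.linalg.norm(mm[:2]-pm[:2]))
E
```

```text
plate [ 0.5176 -0.098   0.08  ] 0.1156 -165.77
end [ 0.541  -0.1899  0.08  ] 0.116 -166.45
mark [ 0.4956 -0.0114  0.003 ] 0.1766 -166.29
barend [0.4721 0.0763 0.028 ]
dir end->foot 104.51519092612973 0.274953256222183
104.29318479340381 0.09483201869660887
tip [ 0.48892833 -0.11699821  0.079     ] hinge [ 0.52469684 -0.15812104  0.079     ] fin ends [ 0.52646215 -0.10210895  0.078     ] [ 0.54106545 -0.15952812  0.078     ]
0.08937376499138933
```

```bash
cat >> h.py <<'E'
from scipy.spatial.transform import Rotation as Ro
YAW=np.radians(104.1); P0=np.array([0.5177,-0.0978])
def S(x,y=0):
    return P0+x*np.array([np.cos(YAW),np.sin(YAW)])+y*np.array([-np.sin(YAW),np.cos(YAW)])
def go(x,y,z):
    s=manip.sense();R=np.array(s['eef_rot']);p=np.array(s['position'])
    X=np.array([np.cos(YAW),np.sin(YAW),0]);Zt=np.array([0,0,-1.]);G=np.c_[X,np.cross(Zt,X),Zt]
    d=np.r_[S(x,y),z]-p
    print('t',round(s['time'],2),'rotvec deg',np.degrees(Ro.from_matrix(R.T@G).as_rotvec()).round(2),'shift cm',(R.T@d*100).round(2))
def where():
    s=manip.sense();p=np.array(s['position']);d=p[:2]-P0
    print('t',round(s['time'],2),'stand xyz mm',np.round([1e3*d@[np.cos(YAW),np.sin(YAW)],1e3*d@[-np.sin(YAW),np.cos(YAW)],1e3*p[2]],1),'F stand',np.round([np.array(s['wrist_force'])[:2]@[np.cos(YAW),np.sin(YAW)],np.array(s['wrist_force'])[:2]@[-np.sin(YAW),np.cos(YAW)],s['wrist_force'][2]],1),'gap mm',round(s['finger_gap']*1e3,1),'toolx',np.round(np.degrees(np.arctan2(s['eef_rot'][1][0],s['eef_rot'][0][0])),2))
E
python3 -c "
from h import *
go(-.024,0,.22)"
```

```text
t 0.75 rotvec deg [-0.    0.   50.65] shift cm [-52.52 -53.61   1.13]
```

View pics/wrist0.png

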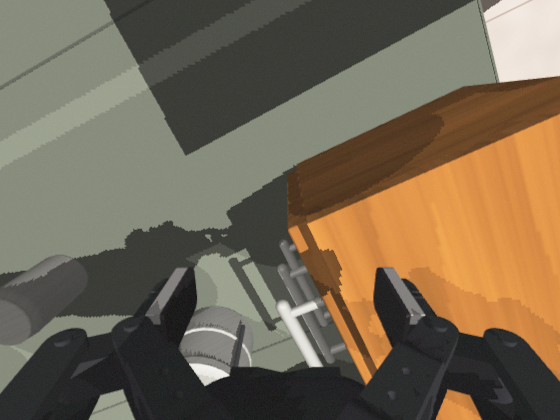

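>>> {"op": "servo_tool", "data": {"steps": [[0,0,4,-2.8,-2.8,0,1],[0,0,8,-5.6,-5.7,0,1],[0,0,12,-8.4,-8.6,0,1],[0,0,16,-11.2,-11.4,0,1],[0,0,20,-14,-14.3,0,1],[0,0,24,-16.8,-17.1,0,1],[0,0,28,-19.6,-20,0,1],[0,0,32,-22.4,-22.8,0,1],[0,0,36,-25.2,-25.7,0,1],[0,0,40,-28,-28.6,0,1],[0,0,44,-30.8,-31.4,0,1],[0,0,47,-33.6,-34.3,0,1]]}}

```text
time: 1.75
position: [0.4354, 0.1327, 0.2318]
eef_rot: [[-0.302, 0.953, 0.001], [0.953, 0.302, 0.001], [0.0, 0.001, -1.0]]
wrist_force: [0.3, 0.0, -0.3]
finger_gap: 0.0855
```

```bash
python3 -c "
from h import *
go(-.024,0,.22)"
```

```text
t 1.75 rotvec deg [ 0.08 -0.02  3.5 ] shift cm [-26.86   0.73   1.17]
```

>>> {"op": "servo_tool", "data": {"steps": [[0,0,1,-4,0.1,0,1],[0,0,2,-8,0.2,0.2,1],[0,0,3,-12,0.4,0.5,1],[0,0,3.5,-16,0.5,0.8,1],[0,0,3.5,-20,0.6,1,1],[0,0,3.5,-24,0.7,1.1,1],[0,0,3.5,-26.9,0.7,1.2,1],[0,0,3.5,-26.9,0.7,1.2,1],[0,0,3.5,-26.9,0.7,1.2,1]]}}

```text
time: 2.5
position: [0.5234, -0.1238, 0.2197]
eef_rot: [[-0.239, 0.971, 0.001], [0.971, 0.239, 0.0], [-0.0, 0.001, -1.0]]
wrist_force: [-0.2, 0.6, -0.0]
finger_gap: 0.0852
```

```bash
python3 - <<'E'
from h import *
where()
shot('wrist','w1.png')
c=cal('wrist')
for th,z in (('leg_top',.08),('fin_mid',.06),('lever_tip',.06),('lever_hinge',.06),('mark',.003)):
    r=manip.pinpoint(th,'wrist')
    for d in r[:2]:
        q=px(d['point']);X=atz('wrist',q,z,c);e=X[:2]-P0;print(th,q.round(1),round(d['p'],2),X.round(4),'stand',np.round([1e3*e@[np.cos(YAW),np.sin(YAW)],1e3*e@[-np.sin(YAW),np.cos(YAW)]],1))
for x,y,z in((0,-.06,.08),(0,.06,.08),(-.095,-.06,.08),(-.095,.06,.08),(.0894,.09,.003),(.0894,-.09,.003)): print((x,y,z),proj('wrist',[*S(x,y),z],c).round(1))
E
```

```text
t 2.5 stand xyz mm [-26.6   0.8 219.7] F stand [ 0.7 -0.  -0. ] gap mm 85.2 toolx 103.85
leg_top [250.5 174.1] 0.55 [ 0.4876 -0.109   0.08  ] stand [-3.5 31.9]
fin_mid [294.8 201.7] 0.85 [ 0.536  -0.1306  0.06  ] stand [-36.3  -9.8]
lever_tip [251.3 173.4] 0.87 [ 0.4872 -0.1128  0.06  ] stand [-7.1 33.3]
lever_hinge [273.9 222.4] 0.77 [ 0.5207 -0.1576  0.06  ] stand [-58.7  11.7]
mark [285.5  70.3] 0.91 [ 0.496  -0.0086  0.003 ] stand [91.8 -0.7]
(0, -0.06, 0.08) [350.6 170.1]
(0, 0.06, 0.08) [219.7 170.4]
(-0.095, -0.06, 0.08) [344.5 262.8]
(-0.095, 0.06, 0.08) [226. 263.]
(0.0894, 0.09, 0.003) [200.1  72.9]
(0.0894, -0.09, 0.003) [369.6  72.6]
```

View pics/w1.png

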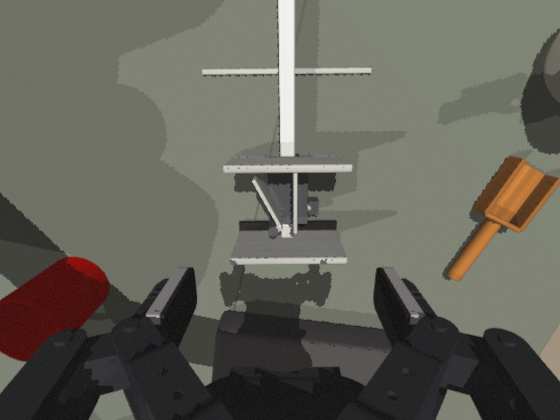

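```bash
python3 - <<'E'
import cv2
im=cv2.imread('pics/w1.png');cv2.imwrite('pics/w1z.png',cv2.resize(im[50:280,190:380],None,fx=4,fy=2.6,interpolation=cv2.INTER_CUBIC))
g=im[:,:,1].astype(int)
for c in (212,230,250,270,310,330,350,365): print('mark',c,g[64:80,c])
for c in (230,240,270,310,330,345): print('plate',c,g[152:178,c])
for r in (90,110,130,145): print('bar',r,g[r,270:304])
for r in (166,168): print('plate cols',g[r,218:232],g[r,344:358])
E
```

```text
mark 212 [132 130 133 133 134 172 206 205 205 193 144  67 101 131 133 133]
mark 230 [132 131 130 123 135 180 210 212 212 186 117  67  98 133 130 132]
mark 250 [132 132 131 131 155 195 212 213 211 188 117 101 132 132 133 132]
mark 270 [132 130 133 124 159 207 210 209 209 178  86  76 108 131 131 131]
mark 310 [113 115 115 122 154 181 179 180 168 122  50  86 113 112 114 115]
mark 330 [132 132 129 146 184 209 205 205 194 148 107 133 130 132 132 132]
mark 350 [131 134 133 156 196 211 206 207 184 118 101 132 130 132 132 133]
mark 365 [131 132 131 154 196 209 204 203 174  90 100 133 132 130 133 131]
plate 230 [134 132 130 130 132 130 124 120 112 112 114 113 116 158 200 200 201 197
 194 185 164 132 132 132 133 133]
plate 240 [123 124 115 113 120 122 114 113 113 115 113 112 107 148 202 198 189 198
 194 184 152  95  67  66  70  67]
plate 270 [102 100 101 102  90  87 113 115 117 115 116 114 135 176 204 206 201 194
 193 183 134  56  44  39  37  38]
plate 310 [113 110 109  99 104 110 109 111 111 114 115 114 146 191 208 210 203 197
 195 177 128  51  49  46  50  51]
plate 330 [114 111 111 115 115 1
[... 342 characters left out ...]
 116]
bar 110 [132 132 134 132 133 131 134 131 103 113 218 239 239 238 237 237 238 239
 237 237 237 239 239 223 162 123 115 114 115 114 113 115 114 114]
bar 130 [132 131 132 129 119 115 118 130 131  98 217 236 239 239 237 237 238 239
 237 237 237 238 239 223 160 121 115 116 116 115 113 116 117 115]
bar 145 [112 103 103 112 114 114 116 114 116  95 165 210 220 221 220 220 220 221
 220 219 219 222 224 206 154 119 112 113 113 115 115 115 115 114]
plate cols [133 132 130 131 132 169 194 198 200 198 200 201 200 202] [201 206 205 207 209 208 206 196 146 119 114 113 114 121]
plate cols [130 133 132 133 134 178 192 198 197 163 149 189 201 199] [203 200 201 201 200 201 200 187 134 113 113 114 114 113]
```

View pics/w1z.png

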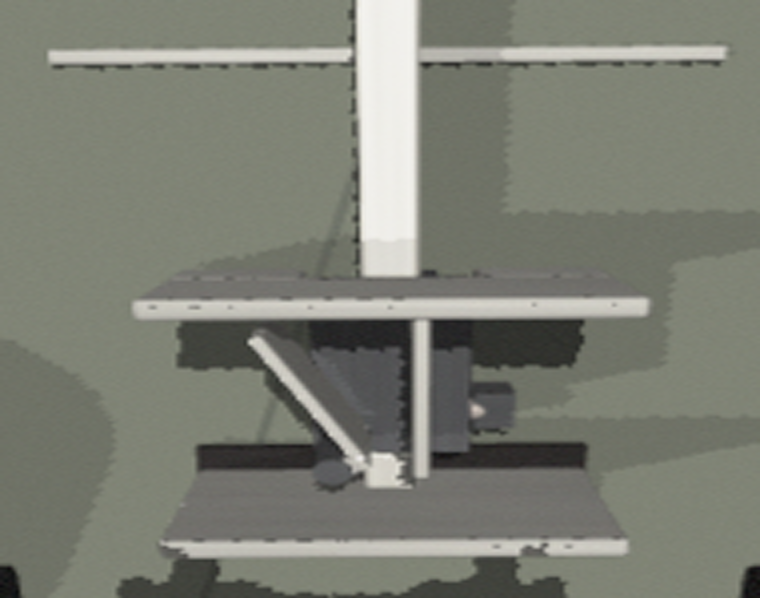

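```bash
cat > fit.py <<'E'
from h import *
def st(X):
    e=X[:2]-P0;return np.round([1e3*e@[np.cos(YAW),np.sin(YAW)],1e3*e@[-np.sin(YAW),np.cos(YAW)]],1)
E
python3 - <<'E'
from fit import *
c=cal('wrist')
A=[atz('wrist',p,.08,c) for p in ((224,168.9),(352,167.7))];M=[atz('wrist',p,.003,c) for p in ((203,71.2),(371,69.7))]
for a in (A,M):
    d=a[0]-a[1];print(st(sum(a)/2),np.linalg.norm(d),np.degrees(np.arctan2(d[1],d[0]))-90)
print(st(atz('wrist',(286.5,100),.028,c)),st(atz('wrist',(286.8,145),.028,c)))
E
```

```text
[ 3.3 -3.1] 0.11720420431303577 -255.26140850460345
[93.2 -2.4] 0.17816701752144432 -255.31720267623703
[63.2 -1.9] [18.1 -2.3]
```

```bash
python3 - <<'E'
s=open('h.py').read()
s=s.replace("YAW=np.radians(104.1); P0=np.array([0.5177,-0.0978])","YAW=np.radians(104.1); P0=np.array([0.5177,-0.0978])+.002*np.array([np.cos(YAW),np.sin(YAW)])-.002*np.array([-np.sin(YAW),np.cos(YAW)]); YAW=np.radians(104.4)")
open('h.py','w').write(s)
E
python3 -c "
from h import *
print(P0)
go(-.026,.002,.1);go(-.026,.002,.041)"
```

```text
[ 0.51915251 -0.09537303]
t 2.8 rotvec deg [ 0.09 -0.07 -0.14] shift cm [-0.15 -0.02 11.99]
t 2.8 rotvec deg [ 0.09 -0.07 -0.14] shift cm [-0.15 -0.03 17.89]
```

>>> {"op": "servo_tool", "data": {"steps": [[0,0,0,0,0,3.5,1],[0,0,0,-0.1,0,7,1],[0,0,0,-0.1,0,10.5,1],[0,0,0,-0.1,0,12,1],[0,0,0,-0.1,0,12,1]]}}

```text
time: 3.22
position: [0.521, -0.1186, 0.0963]
eef_rot: [[-0.248, 0.969, -0.007], [0.969, 0.248, 0.004], [0.005, -0.006, -1.0]]
wrist_force: [-0.7, 0.3, 0.5]
finger_gap: 0.0855
```

```bash
python3 - <<'E'
from h import *
shot('wrist','w2.png');where();go(-.026,.002,.041)
E
```

```text
t 3.27 stand xyz mm [-24.1   2.5  98.5] F stand [0.3 0.4 0.6] gap mm 85.0 toolx 104.34
t 3.27 rotvec deg [-0.11 -0.19 -0.06] shift cm [-0.21  0.06  5.75]
```

View pics/w2.png

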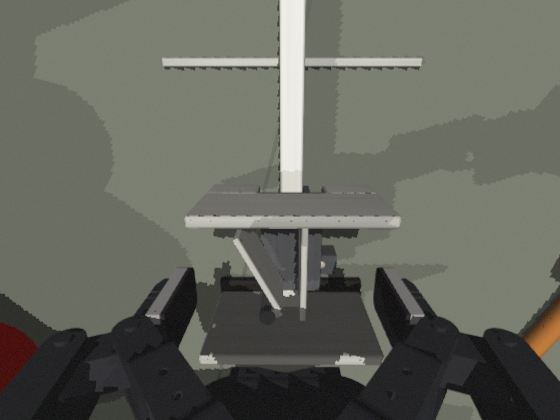

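>>> {"op": "servo_tool", "data": {"steps": [[0,0,0,-0.2,0.1,2,1],[0,0,0,-0.2,0.2,4,1],[0,0,0,-0.2,0.2,5.7,1],[0,0,0,-0.2,0.2,5.7,1],[0,0,0,-0.2,0.2,5.7,1]]}}

```text
time: 3.68
position: [0.5259, -0.1205, 0.0427]
eef_rot: [[-0.248, 0.969, -0.001], [0.969, 0.248, 0.002], [0.003, -0.0, -1.0]]
wrist_force: [0.1, 0.2, 0.7]
finger_gap: 0.0855
```

```bash
python3 - <<'E'
from h import *
shot('wrist','w3.png');where()
E
```

```text
t 3.73 stand xyz mm [-26.4  -0.7  43.2] F stand [ 0.4  0.2 -0.5] gap mm 85.4 toolx 104.37
```

View pics/w3.png

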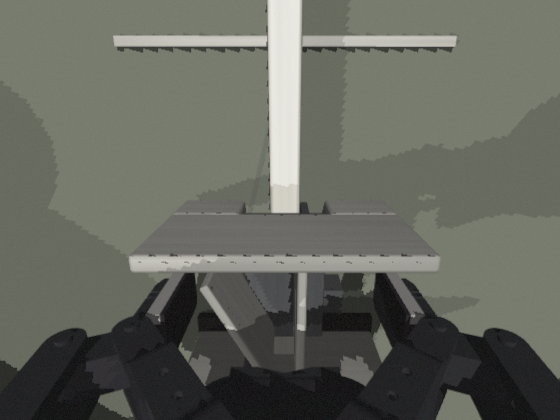

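>>> {"op": "servo_tool", "data": {"steps": [[0,0,0,0.5,0,0.1,1],[0,0,0,1,0,0.1,1],[0,0,0,1.3,0,0.1,1],[0,0,0,1.6,0,0.1,1],[0,0,0,1.8,0,0.1,1]]}}

```text
time: 4.15
position: [0.5253, -0.1107, 0.0444]
eef_rot: [[-0.246, 0.969, 0.011], [0.969, 0.246, -0.01], [-0.012, 0.008, -1.0]]
wrist_force: [4.1, -14.7, -2.5]
finger_gap: 0.0852
```

```bash
python3 - <<'E'
from h import *
where();shot('wrist','w4.png');where()
E
```

```text
t 4.15 stand xyz mm [-16.3  -2.1  44.4] F stand [-15.2  -0.3  -2.5] gap mm 85.2 toolx 104.24
t 4.2 stand xyz mm [-16.4  -2.1  44.4] F stand [-12.1  -0.1  -1.5] gap mm 85.1 toolx 104.24
```

View pics/w4.png

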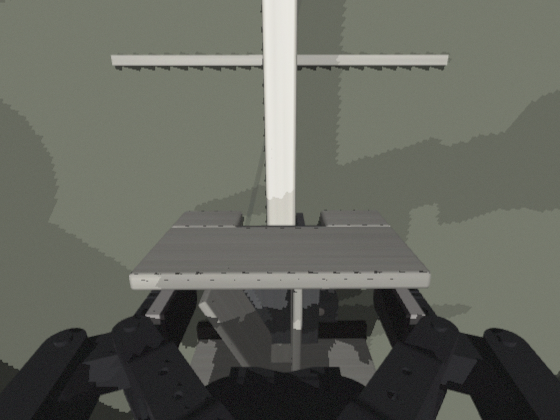

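>>> {"op": "servo_tool", "data": {"steps": [[0,0,0,1,-0.1,0.3,1],[0,0,0,1.5,-0.1,0.3,1],[0,0,0,2.2,-0.1,0.3,1],[0,0,0,3,-0.1,0.3,1],[0,0,0,3.8,-0.1,0.3,1],[0,0,0,4.6,-0.1,0.3,1],[0,0,0,5.4,-0.1,0.3,1],[0,0,0,6.2,-0.1,0.3,1],[0,0,0,7,-0.1,0.3,1],[0,0,0,7.6,-0.1,0.3,1],[0,0,0,8,-0.1,0.3,1],[0,0,0,8.2,-0.1,0.3,1]]}}

```text
time: 5.2
position: [0.5052, -0.0322, 0.0414]
eef_rot: [[-0.246, 0.969, 0.014], [0.969, 0.246, -0.012], [-0.015, 0.01, -1.0]]
wrist_force: [0.1, -4.7, 4.7]
finger_gap: 0.0857
```

```bash
python3 - <<'E'
from h import *
where();shot('wrist','w5.png');shot('top','t5.png');shot('scene','s5.png');where()
a=cv2.imread('pics/t5.png');b=cv2.imread('pics/s5.png')
cv2.imwrite('pics/z5.png',np.hstack([cv2.resize(a[150:300,220:350],(390,450)),cv2.resize(b[120:270,220:350],(390,450))]))
E
```

```text
t 5.2 stand xyz mm [64.7 -2.2 41.4] F stand [-4.6  1.   4.7] gap mm 85.7 toolx 104.26
t 5.35 stand xyz mm [64.9 -2.  40.9] F stand [-4.6  0.4  4. ] gap mm 85.8 toolx 104.24
```

View pics/w5.png

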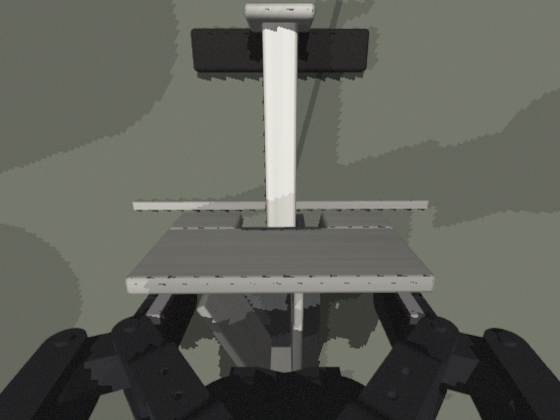

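View pics/z5.png

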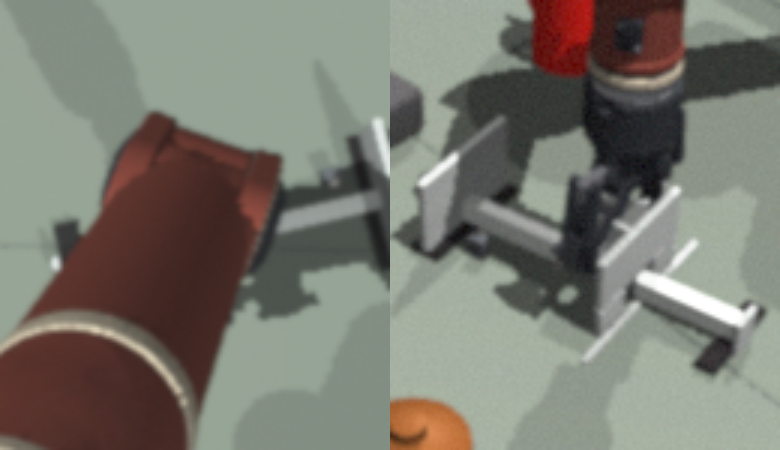

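```bash
python3 - <<'E'
from fit import *
im=cv2.imread('pics/w5.png')[:,:,1].astype(int)
for c in (145,200,250,320,370,420): print(c,im[198:214,c],im[270:296,c])
c=cal('wrist')
for p,z in (((280.5,283.5),.08),((281,205.5),.003),((128,283.5),.08),((433,283.5),.08),((134,205.5),.003),((428,205.5),.003)): print(p,st(atz('wrist',p,z,c)))
E
```

```text
145 [121 115 103 121 162 187 188 186 187 187 188 170 129 120 119 120] [106 107 102 102 104 106 121 141 162 178 179 182 185 178 162 159 153 155
 166 175 171 175 162 137 119 122]
200 [114 104 104 129 169 181 183 184 174 158 156 135  93  97  97 103] [105 106 102 102 103 107 124 142 155 162 162 162 159 157 155 152 152 151
 150 148 148 141 129  99  64  62]
250 [103 102 101 124 149 152 153 156 153 153 144 102  76 105 103 105] [106 101 105 104 105 112 130 147 159 163 160 159 140 126 157 154 153 152
 150 150 150 144 121  96  86  86]
320 [102 102 108 130 150 148 153 152 152 151 131 102 106 103 104  99] [107 104 103 102 107 119 136 152 159 159 160 159 139 125 155 154 154 154
 155 152 147 134 100  61  46  48]
370 [101 104 113 138 156 154 154 153 155 153 138 105  95  95  98  98] [106 103 102 104 109 124 142 153 159 158 157 160 153 148 154 155 151 153
 150 154 145 122  93  62  61  60]
420 [104 100 122 147 158 153 153 149 156 157 127  84 121 119 120 119] [103 103 104 103 113 130 146 155 158 159 157 157 155 154 155 153 153 151
 150 151 139 115  89  58  20  16]
(280.5, 283.5) [82.4  0. ]
(281, 205.5) [87.4 -0. ]
(128, 283.5) [82.9 57.1]
(433, 283.5) [ 81.8 -57.6]
(134, 205.5) [88.  88.6]
(428, 205.5) [ 86.8 -89.4]
```

```bash
python3 - <<'E'
from fit import *
K,R,t=cal('wrist');s=manip.sense();Rt=np.array(s['eef_rot']);p=np.array(s['position'])
# cam in tool: Xc=R X+t, X=Rt Xt+p
Rc=R@Rt; tc=R@p+t
print('cam pos in tool',(-Rc.T@tc).round(4), 'cam z in tool',Rc[2].round(3))
def near(f,P,Rm,dz=0):
    Rm=np.array(Rm);Rw=Rc@Rm.T;tw=tc-Rw@np.array(P);c=(K,Rw,tw)
    im=cv2.imread('pics/'+f)[:,:,1].astype(int); return c
for f,P,Rm in (('w3.png',[0.5259,-.1205,.0432],[[-0.248,0.969,-0.001],[0.969,0.248,0.002],[0.003,0,-1]]),('w4.png',[.5253,-.1107,.0444],[[-0.246,0.969,0.011],[0.969,0.246,-0.01],[-0.012,0.008,-1]])):
    c=near(f,P,Rm); im=cv2.imread('pics/'+f)[:,:,1].astype(int)
    print(f); 
    for col in (150,220,340,420): print(col,im[30:72,col],im[250:292,col])
    for z,rows in ((.08,(262,263,264,279,280,281)),(.003,(40,41,42,59,60,61))): print([(r,st(atz('wrist',(282,r),z,c))[0]) for r in rows])
E
```

```text
cam pos in tool [ 0.0806  0.     -0.1412] cam z in tool [-0.315 -0.001  0.949]
w3.png
150 [125 123 122 124 124 154 191 191 193 191 193 192 191 191 190 180 133  58
  63  63  96 122 124 123 125 124 123 124 123 124 126 124 123 123 123 122
 123 124 124 124 123 123] [108 106 105 107  91  68 130 183 186 190 195 197 193 192 191 187 184 183
 181 179 173 151 128 122 123 123 124 117 109 108 107 107 107 105 106 105
 107 107 106 108 102  95]
220 [123 123 122 117 106 138 183 196 199 201 203 200 199 199 201 185 136  65
  63  64  62  91 121 123 122 124 123 123 124 125 125 125 124 125 124 123
 123 126 125 125 124 124] [109 106 107 108  96  65 121 165 168 166 165 161 164 161 159 157 155 155
 152 155 149 127 104  83  83  83  81  81  83  83  83  85  84  87  85  86
  86  86  83  82  84  82]
340 [107 107 107 106 109 130 163 176 173 174 173 172 172 171 169 162 118  53
  79 107 108 107 108 108 109 107 108 109 107 109 108 107 107 106 108 107
 108 106 108 108 107 109] [108 108 107 110 117 110 116 166 165 166 167 164 163 161 161 158 158 159
 157 156 150 129 110 106 106 107 107 106 103 102  95  83  66  53  55 
[... 1662 characters left out ...]
 162 162 161 159 156 156 155 156 153
 150 133 100  52  47  43]
420 [122 120 121 121 122 120 121 121 122 122 121 121 121 122 121 119 123 121
 123 120 122 122 120 118 140 176 189 189 186 184 184 184 185 184 165 105
  61  63  92 122 124 121] [120 122 121 122 124 121 122 123 121 121 112 103  98 102 102 108 107 106
 107 105  88  58 106 155 160 161 161 160 160 160 156 155 155 154 154 154
 144 120 112 121 122 120]
[(262, np.float64(8.3)), (263, np.float64(7.9)), (264, np.float64(7.5)), (279, np.float64(0.9)), (280, np.float64(0.5)), (281, np.float64(0.1))]
[(40, np.float64(96.0)), (41, np.float64(95.6)), (42, np.float64(95.1)), (59, np.float64(87.1)), (60, np.float64(86.6)), (61, np.float64(86.1))]
```

>>> {"op": "servo_tool", "data": {"steps": [[0,0,0,0.3,-0.2,0,1],[0,0,0,0.5,-0.3,0,1],[0,0,0,0.6,-0.3,0,1],[0,0,0,0.6,-0.3,0,1]]}}

```text
time: 5.68
position: [0.5032, -0.0271, 0.0411]
eef_rot: [[-0.246, 0.969, 0.018], [0.969, 0.246, -0.012], [-0.016, 0.015, -1.0]]
wrist_force: [4.3, -4.0, 0.5]
finger_gap: 0.0853
```

```bash
cat > look.py <<'E'
from fit import *
import sys
def edges(g,lo,hi):
    # extents of bright run above local threshold
    th=(g.max()+np.median(np.r_[g[:4],g[-3:]]))/2
    i=np.where(g>th)[0]; return lo+(i[0]+i[-1])/2
def look(f,rp,rm):
    im=shot('wrist',f)[:,:,1].astype(int);where();c=cal('wrist')
    A=[];M=[]
    for col in (180,210,240,340,370,390):
        A.append((col,edges(im[rp[0]:rp[1],col],*rp)));M.append((col,edges(im[rm[0]:rm[1],col],*rm)))
    print(np.array(A)[:,1],np.array(M)[:,1])
    a=np.mean([st(atz('wrist',p,.08,c)) for p in A],0);m=np.mean([st(atz('wrist',p,.003,c)) for p in M],0)
    print('plate',a,'mark',m,'remaining',m[0]-a[0])
E
python3 -c "
from look import *
look('w6.png',(262,300),(200,240))"
```

```text
t 5.73 stand xyz mm [70.  -1.5 41.1] F stand [-3.7 -2.8  0.5] gap mm 85.4 toolx 104.24
[285.  285.5 284.5 283.5 283.  283. ] [213.  210.5 210.5 218.  218.  218. ]
plate [87.18333333 -2.38333333] mark [86.4        -4.56666667] remaining -0.7833333333333456
```

View pics/w6.png

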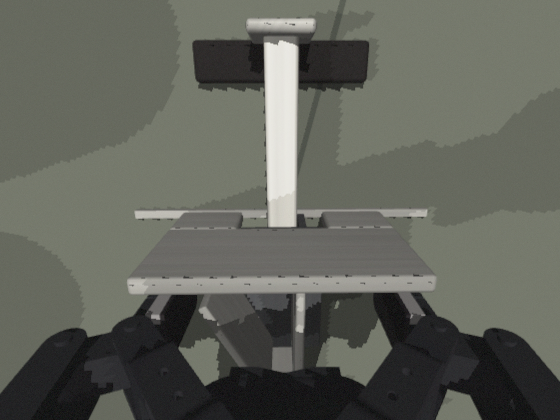

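```bash
sed -i 's/for col in (180,210,240,340,370,390):/for col in (145,155,165,400,410,420):/' look.py; python3 -c "
from look import *
im=cv2.imread('pics/w6.png')[:,:,1].astype(int)
for c in (140,150,160,400,410,420): print(c,im[205:224,c])
look('w7.png',(262,300),(203,223))
print(manip.sense()['eef_rot'])
"
```

```text
140 [124 118 111 108 104 136 176 188 191 188 187 188 188 154  93 119 122 121
 121]
150 [122 118 122 117 107 132 177 190 188 190 189 187 177 144 121 122 122 122
 122]
160 [121 121 119 114 104 144 189 191 188 187 188 189 181 151 113 116 121 122
 124]
400 [105 105 106 119 145 160 157 156 155 156 158 144 112 105 104 106 105 105
 105]
410 [104 106  93  95 142 160 160 162 174 179 172 131  43  76 106 105 106 106
 110]
420 [105 106 104 116 143 169 183 180 178 180 183 151  93 123 121 123 122 120
 122]
t 5.78 stand xyz mm [70.  -1.5 41.1] F stand [-4.7 -3.2  0.8] gap mm 85.2 toolx 104.24
[285.5 285.  285.5 283.  283.  283.5] [214.  214.  214.  212.5 212.  213. ]
plate [87.1        -0.31666667] mark [87.35       -1.03333333] remaining 0.25
[[-0.24595701  0.9691112   0.01812806]
 [ 0.96915287  0.24618533 -0.0116405 ]
 [-0.0157438   0.0147058  -0.99976791]]
```

>>> {"op": "servo_tool", "data": {"steps": [[0,0,0,0.1,-0.2,0,0.9],[0,0,0,0.05,-0.2,0,0.75],[0,0,0,0.05,-0.2,0,0.6],[0,0,0,0.05,-0.2,0,0.5],[0,0,0,0.05,-0.2,0,0.5],[0,0,0,0.05,-0.2,0,0.5]], "newtons": 30}}

```text
time: 6.28
position: [0.497, -0.028, 0.0403]
eef_rot: [[-0.244, 0.97, 0.01], [0.97, 0.245, -0.011], [-0.013, 0.007, -1.0]]
wrist_force: [-3.6, -5.5, 3.5]
finger_gap: 0.0432
```

```bash
python3 -c "
from look import *
look('w8.png',(262,300),(200,222))
"
```

```text
t 6.33 stand xyz mm [70.8  4.7 40.3] F stand [-4.4  4.7  4.6] gap mm 42.6 toolx 104.15
[286.  286.  286.  284.5 284.5 284. ] [213.  216.  215.5 214.5 214.5 214. ]
plate [87.88333333  5.71666667] mark [87.61666667  5.68333333] remaining -0.2666666666666515
```

View pics/w8.png

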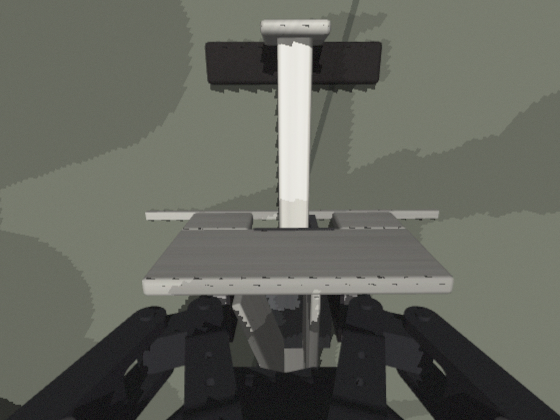

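>>> {"op": "servo_tool", "data": {"steps": [[0,0,0,0.1,0.3,0,0.5],[0,0,0,0.05,0.5,0,0.5],[0,0,0,0,0.7,0,0.5],[0,0,0,0,0.7,0,0.5]]}}

```text
time: 6.67
position: [0.4994, -0.0269, 0.0394]
eef_rot: [[-0.243, 0.97, 0.001], [0.97, 0.243, -0.011], [-0.011, -0.002, -1.0]]
wrist_force: [-3.6, -5.7, 3.4]
finger_gap: 0.0424
```

```bash
python3 -c "
from look import *
look('w9.png',(262,300),(200,222))
"
```

```text
t 6.72 stand xyz mm [71.2  2.1 39.4] F stand [-4.3  5.1  3.7] gap mm 42.7 toolx 104.07
[287.  287.  287.  286.  286.  286.5] [217.  217.  217.  215.5 215.5 215.5]
plate [88.13333333  2.93333333] mark [87.35  3.75] remaining -0.7833333333333456
```

View pics/w9.png

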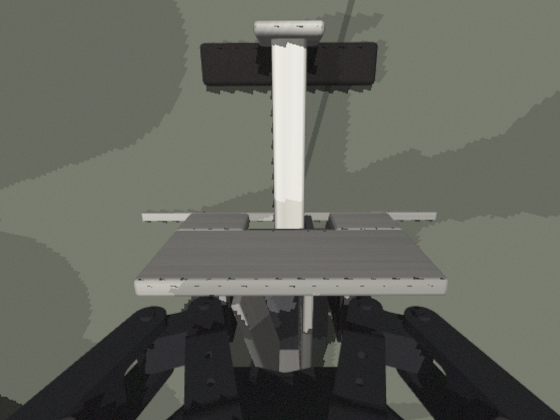

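>>> {"op": "servo_tool", "data": {"steps": [[0,0,0,-0.1,0.2,-0.1,0.5],[0,0,0,-0.2,0.3,-0.2,0.5],[0,0,0,-0.25,0.3,-0.2,0.5],[0,0,0,-0.25,0.3,-0.2,0.5]]}}

```text
time: 7.05
position: [0.5009, -0.0277, 0.0407]
eef_rot: [[-0.244, 0.97, -0.004], [0.97, 0.244, -0.01], [-0.008, -0.006, -1.0]]
wrist_force: [-4.1, -2.0, -2.7]
finger_gap: 0.0426
```

```bash
python3 -c "
from look import *
look('w10.png',(262,300),(203,225))
"
```

```text
t 7.1 stand xyz mm [69.9  0.7 40.7] F stand [-1.   2.6 -2. ] gap mm 42.7 toolx 104.09
[285.  284.5 284.5 284.5 284.  284. ] [214.  214.  214.  213.5 213.5 213.5]
plate [86.75  1.4 ] mark [87.23333333  2.48333333] remaining 0.4833333333333485
```

>>> {"op": "servo_tool", "data": {"steps": [[0,0,0,-0.1,0.1,0,0.45],[0,0,0,-0.1,0.1,0,0.4],[0,0,0,-0.1,0.2,0,0.35],[0,0,0,-0.1,0.2,0,0.35],[0,0,0,-0.1,0.3,0,0.35]]}}

```text
time: 7.52
position: [0.5045, -0.0276, 0.041]
eef_rot: [[-0.244, 0.97, -0.003], [0.97, 0.244, -0.009], [-0.008, -0.005, -1.0]]
wrist_force: [-3.6, -0.3, 4.0]
finger_gap: 0.0303
```

```bash
python3 -c "
from look import *
look('w11.png',(262,300),(203,225))
"
```

```text
t 7.57 stand xyz mm [69.2 -3.1 41. ] F stand [1.4 2.8 2.7] gap mm 30.1 toolx 104.12
[284.5 284.  284.  284.  283.5 284. ] [213.  213.  213.  212.5 212.  212. ]
plate [86.1        -2.28333333] mark [87.23333333 -1.28333333] remaining 1.1333333333333542
```

View pics/w11.png

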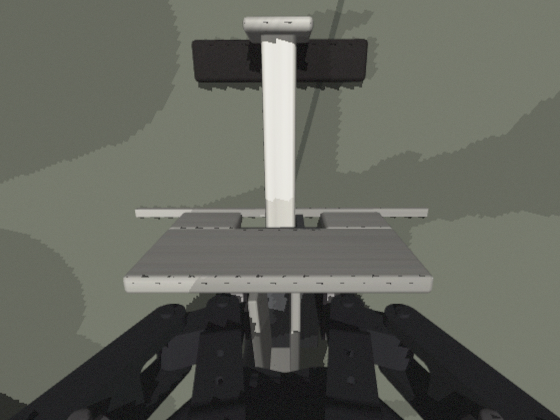

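>>> {"op": "servo_tool", "data": {"steps": [[0,0,0,0,-0.1,0,0.28],[0,0,0,0,-0.2,0,0.22],[0,0,0,0,-0.2,0,0.18],[0,0,0,0,-0.2,0,0.14],[0,0,0,0,-0.2,0,0.1],[0,0,0,0,-0.2,0,0.1]], "newtons": 40}}

```text
time: 8.07
position: [0.5028, -0.0289, 0.0414]
eef_rot: [[-0.243, 0.97, -0.002], [0.97, 0.243, -0.01], [-0.009, -0.005, -1.0]]
wrist_force: [-3.5, -1.6, 5.3]
finger_gap: 0.016
```

```bash
python3 -c "
from look import *
look('w12.png',(262,300),(203,225))
"
```

```text
t 8.12 stand xyz mm [68.4 -0.6 41.4] F stand [-0.5  3.8  5.4] gap mm 16.2 toolx 104.06
[283.  283.  283.  282.  282.5 282. ] [211.  211.5 211.5 210.5 210.  210. ]
plate [85.71666667  0.11666667] mark [87.5         1.11666667] remaining 1.7833333333333456
```

View pics/w12.png

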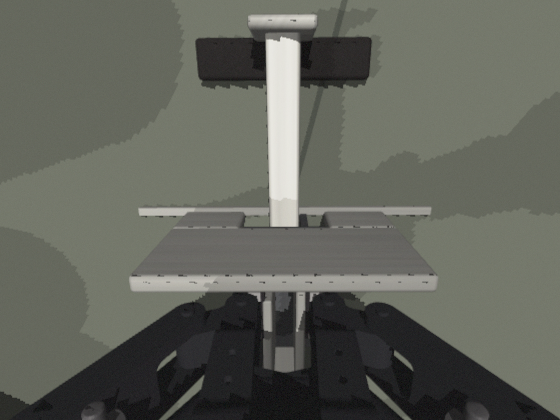

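>>> {"op": "servo_tool", "data": {"steps": [[0,0,0,0.2,0,0,0.1],[0,0,0,0.3,0,0,0.1],[0,0,0,0.3,0,0,0.1],[0,0,0,0.3,0,0,0.1]]}}

```text
time: 8.45
position: [0.5027, -0.0288, 0.0414]
eef_rot: [[-0.241, 0.971, -0.0], [0.971, 0.241, -0.014], [-0.013, -0.004, -1.0]]
wrist_force: [-2.1, -6.7, -0.6]
finger_gap: 0.0162
```

```bash
python3 -c "
from look import *
look('w13.png',(262,300),(203,225))
"
```

```text
t 8.5 stand xyz mm [68.5 -0.7 41.4] F stand [-6.   3.4  0.7] gap mm 16.1 toolx 103.93
[284.  284.  283.5 282.5 283.  282. ] [212.  212.  211.5 210.5 210.  210. ]
plate [8.57666667e+01 6.66666667e-02] mark [87.3  1. ] remaining 1.5333333333333456
```

```bash
cat > bf.py <<'E'
from fit import *
from scipy.optimize import least_squares
K,R,t=cal('wrist');s=manip.sense();Rt=np.array(s['eef_rot']);p=np.array(s['position'])
Rc=R@Rt; tc=R@p+t
def ends(f,row,a,b):
    g=cv2.imread('pics/'+f)[:,:,1].astype(float);g=g[int(row)-1:int(row)+2].mean(0)
    def cross(i0,i1):
        seg=g[i0:i1];th=(seg[0:3].mean()+seg[-3:].mean())/2
        k=np.where(np.diff(np.sign(seg-th))!=0)[0];k=k[len(k)//2];return i0+k+(th-seg[k])/(seg[k+1]-seg[k])
    return cross(a-9,a+9),cross(b-9,b+9)
views={'w1.png':([.5234,-.1238,.2197],[[-.239,.971,.001],[.971,.239,0],[0,.001,-1]],(224,352,168.9,167.7),(203,371,71.2,69.7)),
'w3.png':([.5259,-.1205,.0427],[[-.248,.969,-.001],[.969,.248,.002],[.003,0,-1]],(130,439,263.7,263.2),(114,457,40.7,41)),
'w13.png':(list(p),Rt.tolist(),(131,436,284.2,282.2),(139,431,212,210))}
obs=[]
for f,(P,Rm,a,m) in views.items():
    for q,kind in ((a,0),(m,1)):
        e=ends(f,q[2],q[0],q[1]);e2=ends(f,q[3],q[0],q[1]);print(f,kind,round(e[0],1),round(e2[1],1))
        obs.append((f,kind,q[0]+.5,q[2],q[1]+.5,q[3]))
def res(v,full=True):
    yaw,x0,y0,D,L,w=v[:6];co=v[6:9];cr=v[9:12]
    X=np.array([np.cos(yaw),np.sin(yaw)]);Y=np.array([-X[1],X[0]]);o=np.array([x0,y0]);out=[]
    for i,(f,kind,ca,ra,cb,rb) in enumerate(obs):
        k=list(views).index(f);po=v[12+6*k:18+6*k]
        Rm=Ro.from_matrix(views[f][1]).as_matrix()@Ro.from_rotvec(po[3:]).as_matrix();P=np.array(views[f][0])+po[:3]
        hw=.09 if kind else w; z=.003 if kind else .08
        x=D if kind else (L if f=='w13.png' else 0)
        for sgn,c,r in ((1,ca,ra),(-1,cb,rb)):
            Xw=np.r_[o+x*X+sgn*hw*Y,z];Xt=Rm.T@(Xw-P)
            Xc=Ro.from_rotvec(cr).as_matrix()@(Rc@Xt+tc)+co;q=K@Xc;q=q[:2]/q[2]
            out+=[(q[0]-c)/.8,(q[1]-r)/.6]
    if full:
        out+=list(co/.002)+list(cr/.006)+[(w-.059)/.001]
        for k in range(3): out+=list(v[12+6*k:15+6*k]/.0007)+list(v[15+6*k:18+6*k]/.002)
    return np.array(out)
v0=np.r_[YAW,P0,.09,.088,.059,np.zeros(6),np.zeros(18)]
r=least_squares(res,v0);C=np.linalg.inv(r.jac.T@r.jac);sd=np.sqrt(C[3,3]+C[4,4]-2*C[3,4])
print('D',r.x[3],'L',r.x[4],'rem mm',1e3*(r.x[3]-r.x[4]),'sd',sd*1e3,'w',r.x[5],'co',r.x[6:9].round(4),'cr',r.x[9:12].round(4),'yaw',np.degrees(r.x[0]),'cost',r.cost)
E
python3 bf.py
```

```text
w1.png 0 222.8 351.6
w1.png 1 201.7 370.9
w3.png 0 129.0 438.7
w3.png 1 113.2 455.5
w13.png 0 129.6 436.3
w13.png 1 138.2 430.5
D 0.08952120441016594 L 0.08753781108565346 rem mm 1.9833933245124724 sd 0.4743443338340941 w 0.0586938987740913 co [ 0.     -0.0005  0.0013] cr [0.0006 0.0014 0.0008] yaw 104.35407766705683 cost 3.5792526151515354
```

>>> {"op": "servo_tool", "data": {"steps": [[0,0,0,0.4,0,0,0.1],[0,0,0,0.7,0,0,0.1],[0,0,0,0.9,0,0,0.1],[0,0,0,1,0,0,0.1]]}}

```text
time: 8.83
position: [0.5026, -0.0281, 0.0415]
eef_rot: [[-0.235, 0.972, 0.006], [0.972, 0.235, -0.026], [-0.027, -0.0, -1.0]]
wrist_force: [1.4, -17.1, -4.0]
finger_gap: 0.0163
```

```bash
python3 -c "
from look import *
look('w14.png',(262,300),(203,225))
"
```

```text
t 8.88 stand xyz mm [69.3 -0.7 41.5] F stand [-16.3   3.2  -3.8] gap mm 16.2 toolx 103.59
[286.  286.  286.  283.5 283.  282.5] [213.  213.  213.  209.5 209.  209. ]
plate [8.65333333e+01 6.66666667e-02] mark [87.53333333  0.7       ] remaining 1.0
```

>>> {"op": "servo_tool", "data": {"steps": [[0,0,0,1.1,0,0,0.1],[0,0,0,1.3,0,0,0.1],[0,0,0,1.5,0,0,0.1],[0,0,0,1.6,0,0,0.1]]}}

```text
time: 9.22
position: [0.5014, -0.023, 0.0417]
eef_rot: [[-0.229, 0.973, 0.012], [0.973, 0.23, -0.039], [-0.041, 0.003, -0.999]]
wrist_force: [1.2, -17.5, -1.8]
finger_gap: 0.0166
```

```bash
python3 -c "
from look import *
look('w15.png',(262,300),(203,225))
"
```

```text
t 9.27 stand xyz mm [75.2 -0.8 41.7] F stand [-15.9   3.4  -1. ] gap mm 16.3 toolx 103.29
[287.5 287.  287.  282.5 282.  282. ] [221.  221.  221.  216.5 216.  216. ]
plate [ 9.30666667e+01 -1.66666667e-02] mark [88.1  0.5] remaining -4.966666666666683
```

>>> {"op": "servo_tool", "data": {"steps": [[0,0,0,0,0,0,0.1],[0,0,0,-0.3,0,0,0.1],[0,0,0,-0.5,0,0,0.1],[0,0,0,-0.7,0,0,0.1],[0,0,0,-0.7,0,0,0.1]]}}

```text
time: 9.68
position: [0.5019, -0.0254, 0.0417]
eef_rot: [[-0.234, 0.972, 0.01], [0.972, 0.234, -0.034], [-0.035, 0.001, -0.999]]
wrist_force: [-2.8, 3.9, 4.2]
finger_gap: 0.0167
```

```bash
python3 -c "
from look import *
look('w16.png',(262,300),(203,230))
"
```

```text
t 9.73 stand xyz mm [71.9 -0.7 41.7] F stand [5.3 1.7 3.6] gap mm 16.4 toolx 103.54
[286.  286.  286.  282.  282.5 282. ] [217.  217.  217.  213.5 213.  213. ]
plate [89.71666667  0.1       ] mark [87.2         0.63333333] remaining -2.5166666666666515
```

>>> {"op": "servo_tool", "data": {"steps": [[0,0,0,-0.4,0,0,0.1],[0,0,0,-0.5,0,0,0.1],[0,0,0,-0.55,0,0,0.1],[0,0,0,-0.55,0,0,0.1]]}}

```text
time: 10.07
position: [0.5024, -0.0274, 0.0417]
eef_rot: [[-0.237, 0.971, 0.008], [0.971, 0.237, -0.03], [-0.031, 0.0, -1.0]]
wrist_force: [-3.2, 4.8, 4.1]
finger_gap: 0.016
```

```bash
python3 -c "
from look import *
look('w17.png',(262,300),(203,230))
"
```

```text
t 10.12 stand xyz mm [69.9 -0.7 41.7] F stand [4.4 1.3 3.2] gap mm 16.2 toolx 103.74
[285.  285.  285.5 282.5 282.5 282. ] [213.5 213.5 213.5 211.  211.  210.5]
plate [87.63333333  0.11666667] mark [87.26666667  0.7       ] remaining -0.36666666666666003
```

>>> {"op": "servo_tool", "data": {"steps": [[0,0,0,0.1,0,0,0.1],[0,0,0,0.3,0,0,0.1],[0,0,0,0.3,0,0,0.1],[0,0,0,0.3,0,0,0.1],[0,0,0,0.3,0,0,0.1],[0,0,0,0.3,0,0,0.1]]}}

```text
time: 10.62
position: [0.5024, -0.0273, 0.0417]
eef_rot: [[-0.235, 0.972, 0.01], [0.971, 0.236, -0.034], [-0.035, 0.001, -0.999]]
wrist_force: [-1.3, -5.1, 1.5]
finger_gap: 0.0164
```

```bash
python3 -c "
from look import *
look('w18.png',(262,300),(203,230))
shot('scene','s18.png')
a=cv2.imread('pics/s18.png');cv2.imwrite('pics/s18z.png',cv2.resize(a[120:270,210:370],None,fx=4,fy=4,interpolation=cv2.INTER_CUBIC))
c=cal('wrist');
print('fin',[(px(d['point']).round(1),round(d['p'],2),st(atz('wrist',px(d['point']),.06,c))) for d in manip.pinpoint('fin_mid','wrist')[:1]],'tip',[(px(d['point']).round(1),round(d['p'],2),st(atz('wrist',px(d['point']),.06,c))) for d in manip.pinpoint('lever_tip','wrist')[:1]]);where()
a=cv2.imread('pics/w18.png');cv2.imwrite('pics/w18z.png',cv2.resize(a[260:420,190:390],None,fx=4,fy=3.7,interpolation=cv2.INTER_CUBIC))
"
```

```text
t 10.67 stand xyz mm [70.1 -0.7 41.7] F stand [-5.   1.5  1.2] gap mm 16.4 toolx 103.62
[286.  286.  285.5 282.5 283.5 282.5] [214.  214.  213.5 210.5 210.5 210. ]
plate [8.77500000e+01 6.66666667e-02] mark [87.4         0.58333333] remaining -0.3499999999999659
fin [(array([300.9, 325. ]), 0.94, array([51.2, -8.1]))] tip []
t 10.82 stand xyz mm [70.1 -0.7 41.7] F stand [-4.2  2.8  0.9] gap mm 16.2 toolx 103.62
```

View pics/s18z.png

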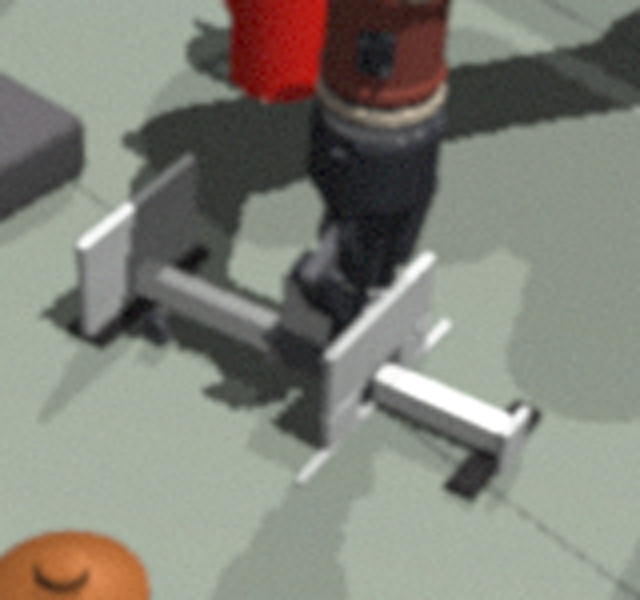

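View pics/w18z.png

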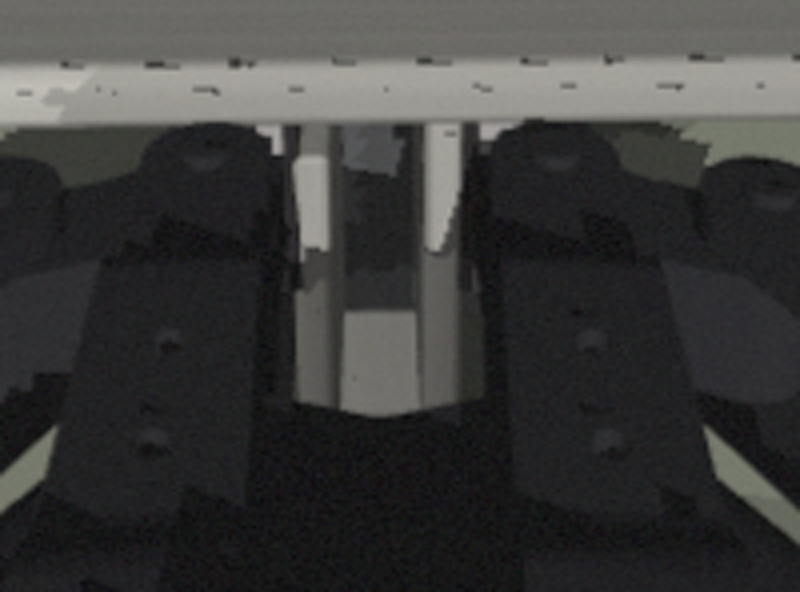

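View pics/w18.png

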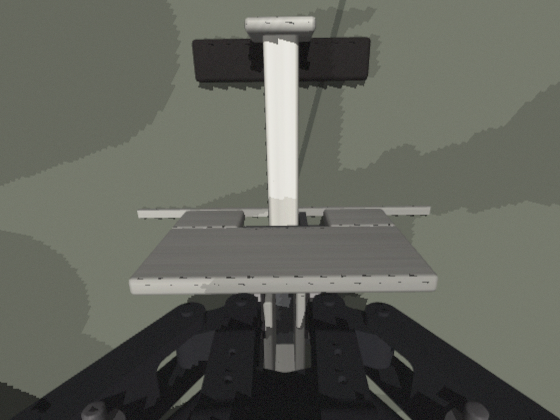

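```bash
sed -e "s/w13.png/w18.png/g" -e "s/(131,436,284.2,282.2),(139,431,212,210)/(131,436,286,282.5),(138,430,214,210.2)/" bf.py > bf2.py; python3 bf2.py | tail -1
```

```text
D 0.08951921529716927 L 0.08949058885658785 rem mm 0.028626440581422385 sd 0.47879683807721546 w 0.058679543204833554 co [ 0.     -0.0005  0.0012] cr [0.0004 0.0011 0.0008] yaw 104.33382660404136 cost 3.096227184035024
```

Plate over the strip to about 0.5 mm, the lever is shut and pinched, and it holds still. I'm handing it in.

```bash
python3 -c "
from h import *
print(manip.hand_in());where()"
```

```text
the job is handed in; nothing more can be done
None
the job is handed in; nothing more can be done
```

The job is done and handed in at about 10.8 s. The plate stands over the marker strip, the lever is shut, and fin and lever are still pinched between the fingers at 40 N.

I straddled fin and lever with open fingers and pushed the plate by its back. It came out of the catch, which held about 15 N, and I drew it along to the strip. I held it there while squeezing the lever shut.

**Last checks:**
- **Plate over strip:** a fit over three wrist pictures puts the plate within 0.0 mm of the strip's centre, give or take 0.5 mm. The raw wrist reading alone says 0.35 mm beyond it. The scene picture agrees by eye.
- **Lever and grip:** blade and fin look parallel in the wrist picture. The finger gap reads 16.3 mm, a little under the nominal 18 mm over both sheets. The network did not report the lever tip at the end because the fingers hide it.
- **Holding:** the fingers push the plate outward with about 4–5 N, and it did not move over the last readings.

**What went less well:** after the lever was shut the plate was about 2 mm short. I pushed it on against the clamp, it slipped about 5 mm too far, and I drew it back by the pinch. So the last few millimetres were set with the lever already shut.

I didn't touch the other things on the shelf, but I made no separate check of their positions at the end.

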